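Centre the chocolate egg on its display turntable

ROBOT

A 6-joint arm with a two-finger parallel gripper is mounted at the origin on a cart in front of the work surface, level with it; the furniture and walls round the work are solid. World frame = base frame: x ahead of the robot, y to its left, z up, the work surface at z = 0. Lengths are in m, angles in rad, forces in N, time in s.
With the tool pointing down it reaches from about 0.3 to 0.775 m from the base axis. Payload 14.6 kg.
Tool frame: the origin (TCP) lies at the very end of the fingers, on their centre line; the grasp point (between the pads) lies 19 mm behind it (ctrl.grasp_offset is the distance from the TCP to the grasp point, in m); x points along the fingers, y is the direction in which the jaws open and shut, and the axes are right-handed (so a half turn about x gives the same grasp; the last joint's range is limited). The gripper opens to 94 mm and grips with 3 to 60 N. Pads are 16 mm wide; open, the fingers measure 119 mm over their backs; the gripper's body (75 mm by 177 mm) begins 78 mm behind the grasp point.
Start: joints at [1.155, 0.3, 1.521, -0, 1.321, -0.067], TCP at [0.188, 0.517, 0.205] pointing down, gripper open.
Joint ranges: [-3.03, 3.03], [-0.79, 2.21], [0.23, 2.52], [-1.04, 4.18], [0, 3.07], [-2.55, 2.55]. Speed limits (rad/s): [2.22, 2.22, 2.57, 3.14, 3.14, 3.14].

INTERFACE

Orientations are given as [roll, pitch, yaw] about the fixed x, y, z axes, in that order (R = Rz(yaw) Ry(pitch) Rx(roll)).
In Python, from station import ctrl gives the robot as it stands. The module is installed in compiled form; this text tells all that it offers.
- The arm moves only by the tool send_rows, never from a script. Its argument "rows" is a list that holds one entry, the list of rows, each a list of 4 numbers: the shift along the world's x, y, z in mm, then the turn about the world's z in rad. A call has 1 to 12 rows; each row shifts and turns the commanded pose from where the row before left it; what a row does not reach is not made up. A row lasts 1/10 s, in which the tool goes at most 50 mm and 8.59 degrees, less where a joint would pass 70% of its speed; a pose out of reach is approached as far as the arm can. A call is refused whole if a number of a shift passes 50 or a number of a turn 0.15, either way. A call with a gripper value outside its range is refused whole. "grip" is the gripper's target within -1 to 1 (shut at 1, half-way at 0, fully open at -1), set as the call begins (left out, the last holds). The fingers move at their own pace and stop on an object; "newtons" is the grip in N (left out, the last holds). Time passes only in rows, so rows that do not move let the fingers close. It gives the time, the measured TCP pose, the force and the opening at its end, in the units of the state.
- ctrl.get_obs(): the state, without advancing time (a new reading comes with each control period).
- ctrl.camera(name): name is "scene" or "top" or "wrist"; returns (picture, depth): 400x640x3 uint8, red, green, blue; 400x640 float32, m along the optical axis (not along the pixel's ray), 0 where there is no reading.
- ctrl.camera_params(name): a dict with "vertical_fov" (degrees; the focal length in pixels is half the picture's height over the tangent of half this angle, whatever the lens; pixels are square), "cx", "cy" (the principal point, pixels), "cam_to_world" (4x4, takes a point from camera to world coordinates); the wrist camera has in their place "mount" (4x4, takes a point from camera to tool coordinates, whose origin is the TCP and whose axes are the tool frame's). Camera axes: x right, y up, looking along -z (the intrinsics and any distortion apply to the point x, -y, -z); pixel columns grow to the right and rows downward; lengths in m; the calibration is good to about 2 mm. A picture is of the moment at which its call begins: read the wrist's pose just before it. camera_params takes no time and is no camera call.
- ctrl.hand_in(): hands the job in, once; it reports no verdict.
The state is a dict: "time_s": time; "qpos": joint angles; "joint_vel": joint speeds; "tau": joint torques, N m; "ee_pos": TCP position; "eef_rot": TCP orientation; "force": force on the tool from outside, world axes, zero at the start; "moment": the same for the moment, N m; "grip_width": finger opening in m.
Only numpy, scipy, OpenCV 4.12 (cv2) and the standard library are available. Lean on these libraries where they do the work, as an engineer would, in place of code of your own. Each camera call takes 0.05 s, during which the arm holds its last target.

TASK

The chocolate egg stands off-centre on its slippery little turntable. Nudge it with light fingertip taps, without lifting, squeezing or toppling it, until it stands in the middle of the platter (foot within the smallest brass ring), and take the finger away. Then push the brass knob round so that the platter carries the egg until its white sugar flower looks straight across the counter to the customers' side, square to the counter's long edge, still centred and upright; leave the other things on the counter alone.

Things in the scene. Friction and masses are not known exactly. Their poses are not given: they have to be found in the camera images.
- egg: loose, wobbly, dark chocolate egg, 70 mm tall and about 110 g (75 to 145 g), on a ring foot 33 mm across; widest (48 mm across, round) at 34 mm above the platter, where a vertical finger touches it. Origin: centre of the underside of the foot; z up, x points out through the sugar flower. Foot and stone slide easily on each other (friction about 0.25): pushed slowly at or below its widest height it slides, pushed near its top or struck it topples
- flower (a point): centre of the white sugar flower with a yellow heart, 19 mm across and 3 mm thick, high on the front of the egg: 54 mm above the egg's foot and 20 mm from its axis
- stand: display turntable, fixed to the counter: steel-grey round cast foot 116 mm across and column, carrying the platter. Origin: on the turning axis at counter height. Its yaw does not matter
- stand_center (a point): centre of the top face of the platter, on the turning axis, 52 mm above the counter. The platter is a pale stone disc 128 mm across, 14 mm thick, with three flush brass rings, the smallest 45 mm across. It stays put while the egg is tapped
- platter (a joint): angle of the platter on the foot, rad, counter-clockwise seen from above; no end stops, light bearing drag (about 0.4 N at the knob) that stops it as soon as it is let go
- knob (a point): centre of the top part of the upright brass finger knob, 13 mm across, on a lug beyond the platter's rim, 78 mm from the turning axis; the knob rises from below the platter's top face to 18 mm above it, this point lies 16 mm above the face. It turns with the platter
- customer_side (a point): a point on the counter top towards its far, customers' edge, only to show a direction: its x axis points straight ahead (world +x), square across the counter, the way the flower must look
- praline_box: closed wooden praline box, 136 x 180 x 66 mm, left of the turntable, does not move; bystander, origin under its centre
- service_bell: white counter bell, 80 mm across, 58 mm high, loose, near the front edge; bystander, origin under its centre
- ribbon_reel: reel of red ribbon lying flat, 78 x 88 x 26 mm, loose, near the front edge; bystander
- cream_jar: small jar with a white lid, 50 mm across, 60 mm high, loose, behind on the left; bystander, origin under its centre

How it is judged:
On the way, in this order (a step that is already met when the one before it is completed fails the run):
1. the egg stands upright and still in the middle of the platter (within 6 mm), not touched (horizontal distance between egg and stand_center below 0.006 m and angle between egg's own z axis and vertical below 0.08 rad and linear speed of egg below 0.02 m/s and contact force between the fingers and egg below 0.02 N), for 0.3 s.
2. the platter has been turned until the flower looks to the customers (within 0.3 rad) (angle between the x axis of egg and the x axis of customer_side, either way round below 0.3 rad and x of customer_side in the frame of egg above 0.05 m and distance of knob from where it was at the start of the episode above 0.03 m), for 0.2 s.
At the end, for the whole second after the job is handed in: The egg stands upright and still with its foot centre within 6 mm of the platter's centre, its flower within 0.3 rad (17 degrees) of straight across the counter (world +x), and the platter has been turned (knob moved more than 30 mm) (all of step 2 and horizontal distance between egg and stand_center below 0.006 m and angle between egg's own z axis and vertical below 0.08 rad and linear speed of egg below 0.02 m/s); the robot touches nothing.
It fails at once if the egg is toppled, or leans more than 0.4 rad (angle between egg's own z axis and vertical above 0.4 rad).
It fails at once if the egg is lifted off the platter or falls off it (height (world z) of egg above 0.066 m or height (world z) of egg below 0.045 m).
It fails at once if the egg is squeezed or struck with more than 8 N (contact force between the fingers and egg above 8 N).
It fails at once if the turntable or its knob is gripped or pressed with more than 18 N (contact force between the fingers and stand above 18 N).
It fails at once if another thing on the counter is moved by more than 15 mm (distance of any of service_bell, ribbon_reel, cream_jar from where it was at the start of the episode above 0.015 m).
It also fails if it takes over 72 s, if anything falls off the work surface, if the arm or the gripper's body presses on something with over 40 N, if the wrist force passes 120 N, or if a joint passes its speed limit or range.

## Working session

There is one attempt and no reset: what is moved stays moved. The work goes in short steps, Python scripts to look and compute and a tool call to move; the robot and the scene stay as the last step left them, time stands still between calls to the robot, and variables do not carry over. Pictures are saved under pics/ and viewed, and the job is handed in when it is done.

Besides the shell and the picture viewer there is one more tool, called after "Call:" as name(argument=value, ...), one argument or row to a line, values as JSON. send_rows: Moves the arm, as the interface text tells. Its arguments: {"type":"object","properties":{"rows":{"type":"array"},"grip":{"type":"number"},"newtons":{"type":"number"}},"required":["rows"]}

```bash
mkdir -p pics
python3 - <<'E'
from station import ctrl
import cv2,numpy as np
o=ctrl.get_obs();print(o)
np.set_printoptions(precision=4,suppress=True)
for n in ["scene","top"]:
    im,d=ctrl.camera(n);cv2.imwrite(f"pics/{n}0.png",im[:,:,::-1]);np.savez(f"pics/{n}0.npz",im=im,d=d)
for n in ["scene","top","wrist"]: print(n,ctrl.camera_params(n))
E
```

```text
{'time_s': 0.0, 'qpos': array([ 1.15543013e+00,  3.00479381e-01,  1.52158055e+00, -3.38261817e-05,
        1.32069597e+00, -6.66252891e-02]), 'joint_vel': array([ 0.00057196,  0.00287972,  0.00174607, -0.00043407, -0.00030121,
       -0.00125289]), 'tau': array([-2.99466432e-03, -5.31803441e+01, -3.52725613e+01,  7.07658869e-02,
        2.45872897e-02, -1.16443448e-04]), 'ee_pos': array([0.18786112, 0.51664245, 0.20488201]), 'eef_rot': array([-1.60926302,  1.56963262, -1.95799554]), 'force': array([ 0.18036453, -0.26322429,  0.05865623]), 'moment': array([-0.030964  ,  0.04204415,  0.01951471]), 'grip_width': 0.09420921672393175}
scene {'vertical_fov': 43.002022349153904, 'cx': 319.15400016907125, 'cy': 207.9383704682096, 'cam_to_world': array([[-0.8946,  0.2778, -0.35  ,  0.0202],
       [-0.4467, -0.533 ,  0.7186,  1.3856],
       [ 0.0131,  0.7992,  0.6009,  0.9217],
       [ 0.    ,  0.    ,  0.    ,  1.    ]])}
top {'vertical_fov': 43.67712180147224, 'cx': 310.65363320591564, 'cy': 199.60698345179446, 'cam_to_world': array([[-0.0139,  0.9985, -0.0537,  0.4316],
       [-0.9998, -0.0132,  0.0132,  0.4035],
       [ 0.0125,  0.0539,  0.9985,  1.4029],
       [ 0.    ,  0.    ,  0.    ,  1.    ]])}
wrist {'vertical_fov': 68.40134805919197, 'cx': 321.39479568954147, 'cy': 200.74723616550403, 'mount': array([[-0.001 ,  0.2275, -0.9738, -0.1786],
       [ 1.    , -0.0003, -0.0011,  0.0011],
       [-0.0005, -0.9738, -0.2275, -0.0654],
       [ 0.    ,  0.    ,  0.    ,  1.    ]])}
```

View pics/scene0.png

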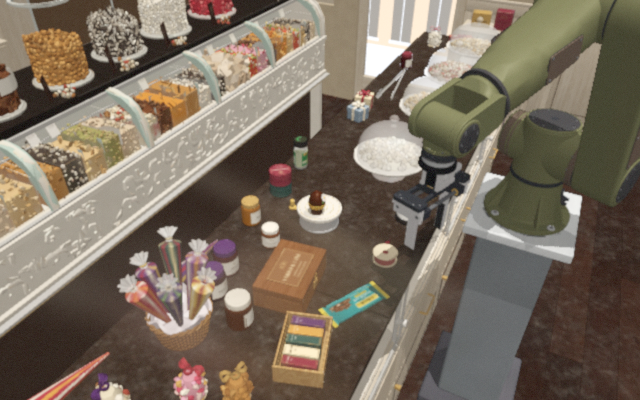

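View pics/top0.png

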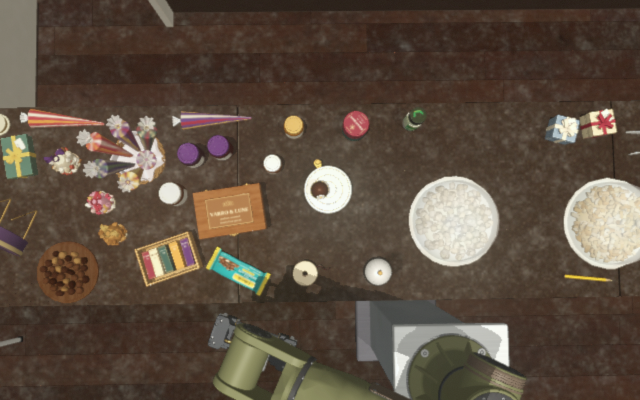

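The top view shows the platter at about (328,190), the egg at about (320,190), the knob at about (318,163) and the box at (230,210). I'll zoom in on the turntable.

```bash
cat > h.py <<'E'
import numpy as np,cv2
from station import ctrl
def K(p):
    f=200/np.tan(np.radians(p['vertical_fov'])/2);return f,p['cx'],p['cy']
def ray(p,T,u,v):
    f,cx,cy=K(p);d=np.array([(u-cx)/f,-(v-cy)/f,-1.]);return T[:3,3],T[:3,:3]@d
def plane(p,T,u,v,z):
    o,d=ray(p,T,u,v);return o+d*(z-o[2])/d[2]
def proj(p,T,X):
    f,cx,cy=K(p);c=T[:3,:3].T@(np.asarray(X,float)-T[:3,3]);return cx+f*c[0]/-c[2],cy-f*c[1]/-c[2]
def cloud(p,T,d):
    f,cx,cy=K(p);v,u=np.mgrid[:400,:640];c=np.stack([(u-cx)/f*d,-(v-cy)/f*d,-d],-1);return c@T[:3,:3].T+T[:3,3]
E
python3 - <<'E'
from h import *
for n,(x,y,w,h) in dict(top=(288,150,80,80),scene=(280,175,70,70)).items():
    im=np.load(f"pics/{n}0.npz")['im'][y:y+h,x:x+w]
    cv2.imwrite(f"pics/{n}z.png",cv2.resize(im[:,:,::-1],(560,560),interpolation=cv2.INTER_CUBIC))
p=ctrl.camera_params('top');print(plane(p,p['cam_to_world'],328,190,.052),plane(p,p['cam_to_world'],318,163,.068),plane(p,p['cam_to_world'],320,190,.09))
E
```

```text
[0.52979751 0.33816502 0.052     ] [0.6017905 0.3647023 0.068    ] [0.52731009 0.36111814 0.09      ]
```

Run:
```python
import cv2
a=cv2.imread('pics/topz.png');b=cv2.imread('pics/scenez.png')
cv2.imwrite('pics/both.png',cv2.resize(cv2.hconcat([a,b]),(800,400)))
```

```text
(no output)
```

View pics/both.png

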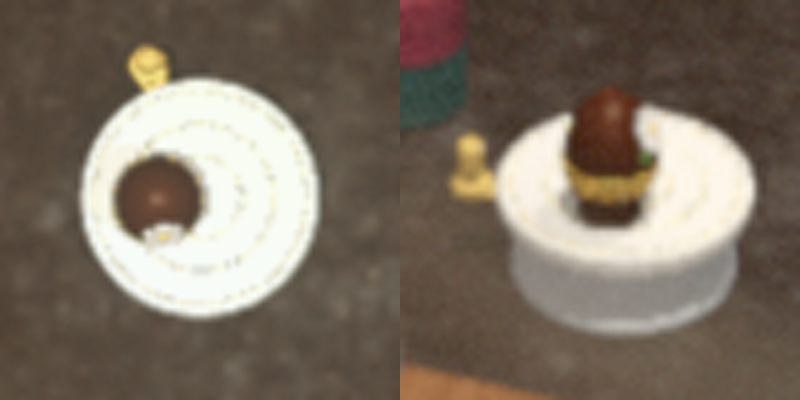

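The flower faces roughly toward −x, back at the robot. The egg sits about 23 mm to the +y side of the platter centre, and the knob is on the far side. Next I'll measure with masks.

Run:
```python
from h import *
from scipy.spatial.transform import Rotation as Ro
np.set_printoptions(precision=4,suppress=True)
o=ctrl.get_obs();print(Ro.from_euler('xyz',o['eef_rot']).as_matrix())
p=ctrl.camera_params('top');T=p['cam_to_world']
im=np.load('pics/top0.npz')['im'];hsv=cv2.cvtColor(im,cv2.COLOR_RGB2HSV)
roi=np.zeros((400,640),np.uint8);roi[150:225,290:365]=1
m=((hsv[...,2]>150)&(hsv[...,1]<110)&(roi>0)).astype(np.uint8)
c=max(cv2.findContours(m,0,1)[0],key=cv2.contourArea);e=cv2.fitEllipse(cv2.convexHull(c));print('platter',e,plane(p,T,*e[0],.052))
C=plane(p,T,*e[0],.052)
roi2=cv2.ellipse(np.zeros((400,640),np.uint8),(tuple(e[0]),(e[1][0]-4,e[1][1]-4),e[2]),1,-1)
b=((hsv[...,2]<150)&(roi2>0)).astype(np.uint8);c=max(cv2.findContours(b,0,1)[0],key=cv2.contourArea)
ee=cv2.minEnclosingCircle(c);print('egg',ee,plane(p,T,*ee[0],.086)-C, plane(p,T,*ee[0],.086))
k=((hsv[...,1]>110)&(hsv[...,2]>120)&(roi>0)&(roi2==0)).astype(np.uint8);c=max(cv2.findContours(k,0,1)[0],key=cv2.contourArea)
x=c[:,0].mean(0);print('knob',x,plane(p,T,*x,.065)-C)
for n,(u,v) in dict(bell=(378,271),ribbon=(305,273),jar=(272,163)).items(): print(n,plane(p,T,u,v,.04))
for c in [(195,190),(262,183),(268,232),(197,239)]: print('box',plane(p,T,*c,.066))
```

```text
[[-0.0004  0.3417  0.9398]
 [-0.0009  0.9398 -0.3417]
 [-1.     -0.001  -0.    ]]
platter ((327.5289001464844, 189.10821533203125), (47.47587966918945, 47.811485290527344), 149.53781127929688) [0.5322 0.3394 0.052 ]
egg ((319.18084716796875, 189.72340393066406), 8.911166191101074) [-0.0039  0.0237  0.034 ] [0.5284 0.3631 0.086 ]
knob [317.3636 162.9545] [0.0701 0.0269 0.013 ]
bell [0.3082 0.2051 0.04  ]
ribbon [0.3057 0.4036 0.04  ]
jar [0.6069 0.4901 0.04  ]
box [0.5334 0.6952 0.066 ]
box [0.5499 0.5158 0.066 ]
box [0.4184 0.5009 0.066 ]
box [0.4025 0.69   0.066 ]
```

Call:
send_rows(
  rows=[
    [[33,-10,0,0.05],[33,-10,0,0.05],[33,-10,0,0.05],[33,-10,0,0.05],[33,-10,0,0.05],[33,-10,0,0.05],[33,-10,0,0.05],[33,-10,0,0.05],[33,-10,0,0.05],[33,-10,0,0.05],[0,0,0,0],[0,0,0,0]],
  ],
  grip=1,
  newtons=10,
)

```text
time_s: 1.3
ee_pos: [0.5181, 0.4165, 0.2046]
eef_rot: [-2.777, 1.569, -2.628]
force: [-0.3, 0.5, 0.2]
grip_width: 0.0019
```

```bash
cat >> h.py <<'E'
from scipy.spatial.transform import Rotation as Ro
np.set_printoptions(precision=4,suppress=True)
def wrist(name):
    o=ctrl.get_obs();im,d=ctrl.camera('wrist');p=ctrl.camera_params('wrist')
    X=np.eye(4);X[:3,:3]=Ro.from_euler('xyz',o['eef_rot']).as_matrix();X[:3,3]=o['ee_pos']
    cv2.imwrite(f"pics/{name}.png",im[:,:,::-1]);np.savez(f"pics/{name}.npz",im=im,d=d,T=X@p['mount'])
    return im,d,p,X@p['mount'],o
E
python3 - <<'E'
from h import *
im,d,p,T,o=wrist('w1');print(o['time_s'],o['ee_pos'],o['grip_width'],o['qpos'],o['force'])
for X in [(.532,.339,.052),(.528,.363,.086),(.602,.366,.068),o['ee_pos']]: print(proj(p,T,X))
E
```

```text
1.3 [0.5181 0.4165 0.2046] 0.0019099162921527874 [ 0.622   0.5646  1.1493  0.0001  1.429  -1.0986] [-0.3285  0.4625  0.2033]
(np.float64(251.85846774598457), np.float64(192.00633267757593))
(np.float64(267.7923213987985), np.float64(198.15961129147598))
(np.float64(266.1563261013994), np.float64(257.1440505149986))
(np.float64(319.70803075801143), np.float64(235.75227382731717))
```

View pics/w1.png

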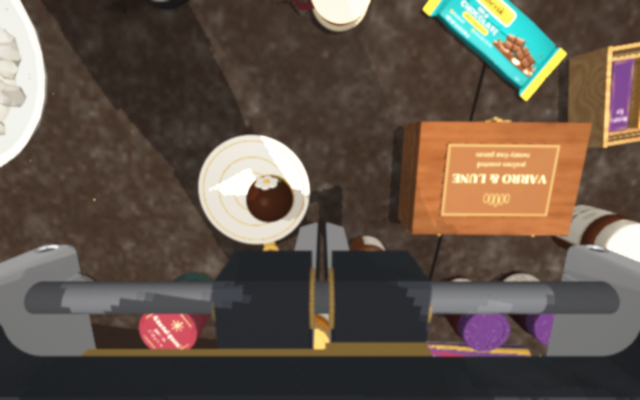

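The wrist view shows the platter at about (254,190), the egg at (269,198), the flower at (265,183) and the fingertip at (320,235), which agrees with the projections. I'll refine these and measure the finger's thickness.

```bash
cat >> h.py <<'E'
def analyse(im,d,p,T,plat=None,verbose=True):
    P=cloud(p,T,d);ok=d>0
    hsv=cv2.cvtColor(im,cv2.COLOR_RGB2HSV)
    ctr=np.array([.532,.339]);near=(np.hypot(P[...,0]-ctr[0],P[...,1]-ctr[1])<.085)&ok
    top=near&(abs(P[...,2]-.052)<.008)&(hsv[...,1]<90)&(hsv[...,2]>110)
    c=np.vstack(cv2.findContours(top.astype(np.uint8),0,1)[0]);h=cv2.convexHull(c);e=cv2.fitEllipse(h)
    C=plane(p,T,*e[0],.052)
    pts=np.array([plane(p,T,*q[0],.052)[:2] for q in h]);r=np.hypot(*(pts-C[:2]).T)
    # egg: dark brown above the platter
    br=near&(P[...,2]>.054)&(P[...,2]<.13)&(hsv[...,2]<130)&(np.hypot(P[...,0]-ctr[0],P[...,1]-ctr[1])<.06)
    n,l,s,_=cv2.connectedComponentsWithStats(br.astype(np.uint8))
    if verbose: print('platter',e,C[:2],'r',r.min(),r.max())
    return P,hsv,near,br,C
E
python3 - <<'E'
from h import *
z=np.load('pics/w1.npz');p=ctrl.camera_params('wrist');im,d,T=z['im'],z['d'],z['T']
P,hsv,near,br,C=analyse(im,d,p,T)
q=P[br];print(len(q),q.min(0),q.max(0),q.mean(0))
# finger points near the tip
o=ctrl.get_obs();R=Ro.from_euler('xyz',o['eef_rot']).as_matrix();L=(P-o['ee_pos'])@R
m=(d>0)&(abs(L[...,1])<.03)&(abs(L[...,2])<.03)&(L[...,0]>-.08)&(L[...,0]<.003)
for a in np.arange(-.08,.003,.01):
    k=m&(L[...,0]>=a)&(L[...,0]<a+.01)
    if k.sum(): print(round(a,3),k.sum(),L[k].min(0),L[k].max(0))
im2=im[120:280,180:360,::-1];cv2.imwrite('pics/w1z.png',cv2.resize(im2,None,fx=4,fy=3.7,interpolation=2))
E
```

```text
platter ((253.75367736816406, 188.8151092529297), (107.2115478515625, 112.54256439208984), 123.1670150756836) [0.528  0.3408] r 0.06061850178190785 0.06636042667158568
1401 [0.5041 0.3455 0.0875] [0.5457 0.3887 0.1224] [0.5246 0.3696 0.112 ]
-0.08 13 [-0.0797 -0.002  -0.0071] [-0.0701  0.003   0.0102]
-0.07 119 [-0.0699 -0.0032 -0.0091] [-0.0601  0.0042 -0.0052]
-0.06 144 [-0.06   -0.0035 -0.0091] [-0.05    0.0045 -0.0063]
-0.05 212 [-0.05   -0.0126 -0.0089] [-0.04    0.0137 -0.0065]
-0.04 337 [-0.04   -0.0126 -0.009 ] [-0.03    0.0137 -0.0064]
-0.03 276 [-0.03   -0.0125 -0.0089] [-0.02    0.0137 -0.0065]
-0.02 225 [-0.02   -0.0124 -0.0089] [-0.01    0.0135 -0.0064]
-0.01 137 [-0.01   -0.0124 -0.009 ] [-0.0006  0.0135 -0.0065]
-0.0 8 [ 0.0003 -0.0036 -0.0086] [ 0.0015  0.004  -0.0066]
```

View pics/w1z.png

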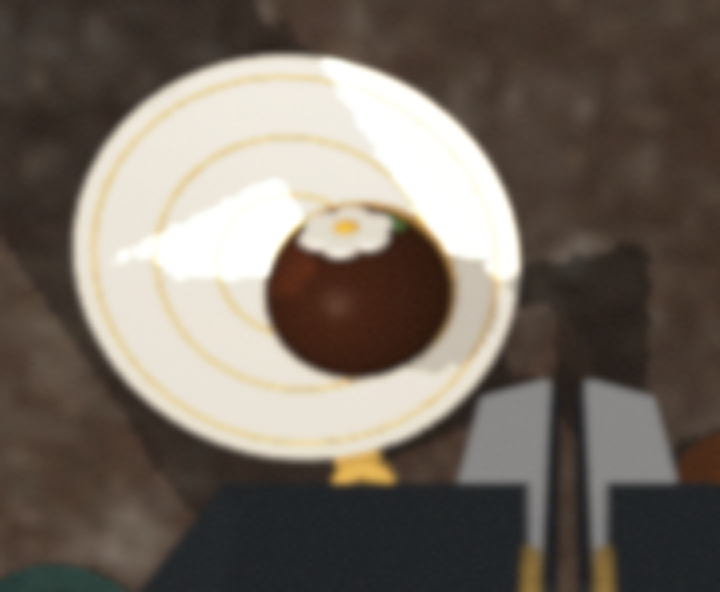

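```bash
cat >> h.py <<'E'
from scipy.optimize import least_squares
def circ(pts,r):
    f=lambda a:np.hypot(pts[:,0]-a[0],pts[:,1]-a[1])-r
    s=least_squares(f,pts.mean(0),loss='soft_l1',f_scale=.0005);return s.x,np.sqrt(np.mean(s.fun**2)),np.std(s.fun)
def measure(im,d,p,T,verbose=True):
    P=cloud(p,T,d);hsv=cv2.cvtColor(im,cv2.COLOR_RGB2HSV);H,S,V=[hsv[...,i].astype(int) for i in range(3)]
    near=(np.hypot(P[...,0]-.531,P[...,1]-.34)<.09)&(d>0)
    top=(near&(abs(P[...,2]-.052)<.01)&(S<90)&(V>110)).astype(np.uint8)
    h=cv2.convexHull(np.vstack(cv2.findContours(top,0,1)[0]))
    pts=np.array([plane(p,T,*q[0],.052)[:2] for q in h]);C,e1,_=circ(pts,.064)
    br=(near&(P[...,2]>.056)&(P[...,2]<.13)&(V<130)&(S>90)&((H<20)|(H>165))&(np.hypot(P[...,0]-.531,P[...,1]-.34)<.06)).astype(np.uint8)
    n,l,s,_=cv2.connectedComponentsWithStats(br);i=1+np.argmax(s[1:,4]);eg=l==i
    q=P[eg];cap=q[q[:,2]>q[:,2].max()-.006]
    # flower: white, above 0.09
    fl=near&(P[...,2]>.088)&(P[...,2]<.125)&(S<70)&(V>150)
    ye=near&(P[...,2]>.088)&(P[...,2]<.125)&(S>110)&(V>150)&(H>12)&(H<35)
    F=None
    if fl.sum()>8:
        v,u=np.nonzero(fl|ye);F=plane(p,T,u.mean(),v.mean(),.106)
    ch=cv2.convexHull(np.vstack(cv2.findContours((eg|fl).astype(np.uint8),0,1)[0]))
    (cu,cv_),r=cv2.minEnclosingCircle(ch);E=plane(p,T,cu,cv_,.088)[:2]
    if verbose:
        print('C',C,'rms',e1,'| egg sil',(cu,cv_),r,E,'rel',(E-C)*1e3,'| cap',cap[:,:2].mean(0),q[:,2].max(),'rel',(cap[:,:2].mean(0)-C)*1e3)
        if F is not None: a=F[:2]-E;print('flower',F,'n',fl.sum(),ye.sum(),'r',np.hypot(*a),'ang',np.degrees(np.arctan2(a[1],a[0])))
    return C,E,F
E
python3 - <<'E'
from h import *
z=np.load('pics/w1.npz');p=ctrl.camera_params('wrist');im,d,T=z['im'],z['d'],z['T']
measure(im,d,p,T)
z=np.load('pics/top0.npz');p=ctrl.camera_params('top');measure(z['im'],z['d'],p,p['cam_to_world'])
E
```

```text
C [0.5307 0.3412] rms 0.0005145564119476163 | egg sil (269.0122375488281, 198.82568359375) 23.714563369750977 [0.528  0.3646] rel [-2.6893 23.3812] | cap [0.5265 0.3655] 0.1224238686012849 rel [-4.2216 24.2325]
flower [0.5101 0.3616 0.106 ] n 251 14 r 0.01813370311024479 ang -170.3106855420732
C [0.5329 0.34  ] rms 0.0004600235797496581 | egg sil (318.8658447265625, 189.69512939453125) 9.160654067993164 [0.5283 0.364 ] rel [-4.5851 24.0757] | cap [0.5289 0.3645] 0.12605695068515255 rel [-3.9668 24.5042]
flower [0.5186 0.3671 0.106 ] n 41 0 r 0.010198219565846654 ang 162.60626755272338
```

Call:
send_rows(
  rows=[
    [[0,0,-40,0],[0,0,-40,0],[0,0,-40,0],[0,0,-20,0],[0,0,0,0],[0.5,-3,0,0],[0.5,-3,0,0],[0.5,-3,0,0],[0,0,0,0]],
  ],
)

```text
time_s: 2.25
ee_pos: [0.5199, 0.4077, 0.0666]
eef_rot: [0.421, 1.569, 0.572]
force: [0.5, -0.2, 0.9]
grip_width: 0.0005
```

```bash
cat > m.py <<'E'
import sys
from h import *
im,d,p,T,o=wrist(sys.argv[1]);print(o['time_s'],o['ee_pos'],o['force'])
measure(im,d,p,T)
E
python3 m.py w2
```

```text
2.25 [0.5199 0.4077 0.0666] [ 0.5129 -0.2492  0.8778]
C [0.531  0.3417] rms 0.003709851331189753 | egg sil (269.4839782714844, 254.9031982421875) 73.48655700683594 [0.528  0.3798] rel [-3.0042 38.1199] | cap [0.5219 0.3601] 0.12209016880525561 rel [-9.0614 18.3645]
flower [0.508  0.3681 0.106 ] n 1184 92 r 0.023149154810839297 ang -149.43654524431358
```

View pics/w2.png

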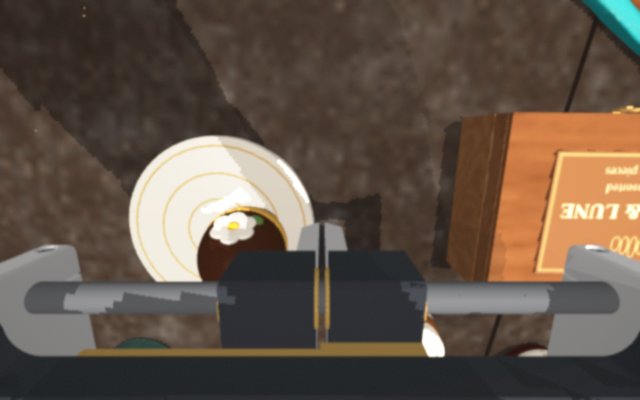

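The gripper's body hides the egg when it's low, so I'll push in segments and step back to look. This first push stops short of the centre.

Call:
send_rows(
  rows=[
    [[0.3,-2,0,0],[0.3,-2,0,0],[0.3,-2,0,0],[0.3,-2,0,0],[0.3,-2,0,0],[0.3,-2,0,0],[0.4,-2,0,0],[0.4,-2,0,0],[0.4,-2,0,0],[0.4,-2,0,0],[0.4,-2,0,0],[0.4,-2,0,0]],
  ],
)

```text
time_s: 3.5
ee_pos: [0.5237, 0.3837, 0.0654]
eef_rot: [-2.401, 1.571, -2.249]
force: [-0.4, 0.6, -0.3]
grip_width: 0.0004
```

```bash
python3 m.py w3
```

```text
3.5 [0.5237 0.3837 0.0654] [-0.3703  0.5767 -0.2914]
C [0.5311 0.3414] rms 0.0022550820638171766 | egg sil (278.88775634765625, 256.3163146972656) 67.90061950683594 [0.5313 0.3614] rel [ 0.171  20.0224] | cap [0.522  0.3417] 0.11980197277136988 rel [-9.1911  0.3083]
flower [0.5104 0.3521 0.106 ] n 1199 97 r 0.022927446278664623 ang -155.97036263797682
```

View pics/w3.png

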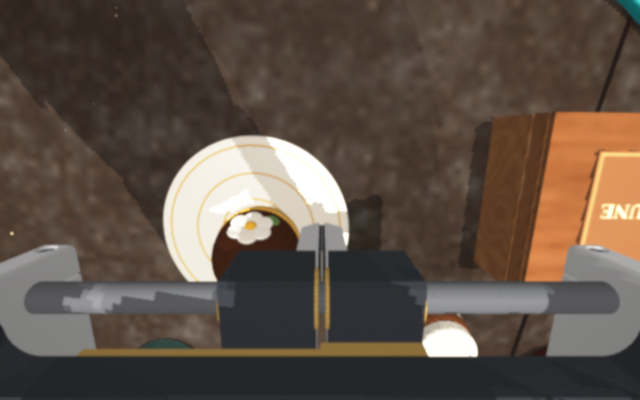

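Call:
send_rows(
  rows=[
    [[0.3,-2,0,0],[0.3,-2,0,0],[0.2,-1,0,0],[0,0,0,0],[0,3,0,0],[0,20,0,0],[0,15,30,0],[0,0,50,0],[0,0,50,0],[0,0,0,0],[0,0,0,0]],
  ],
)

```text
time_s: 4.65
ee_pos: [0.5246, 0.4172, 0.1963]
eef_rot: [0.451, 1.569, 0.603]
force: [-0.2, 0.1, -1.2]
grip_width: 0.0002
```

```bash
python3 m.py w4
python3 - <<'E'
from h import *
im,d=ctrl.camera('top');p=ctrl.camera_params('top');measure(im,d,p,p['cam_to_world'])
np.savez('pics/t4.npz',im=im,d=d)
a=cv2.resize(im[150:230,290:370,::-1],(400,400),interpolation=2);b=cv2.resize(np.load('pics/w4.npz')['im'][120:280,180:340,::-1],(400,400),interpolation=2)
cv2.imwrite('pics/b4.png',cv2.hconcat([a,b]))
E
```

```text
4.65 [0.5246 0.4172 0.1963] [-0.2194  0.0537 -1.1599]
C [0.5309 0.3414] rms 0.0005164619656235406 | egg sil (245.5, 193.1666717529297) 24.97231101989746 [0.5306 0.343 ] rel [-0.2892  1.6736] | cap [0.5296 0.3446] 0.12243085694485661 rel [-1.2796  3.2596]
flower [0.5137 0.3413 0.106 ] n 314 12 r 0.01699090212014157 ang -174.12534777485064
C [0.5331 0.3401] rms 0.0006931954271893777 | egg sil (327.0, 194.0) 7.000100135803223 [0.5166 0.3427] rel [-16.4888   2.6027] | cap [0.5176 0.3504] 0.11417638047907586 rel [-15.4947  10.2433]
flower [0.5118 0.3406 0.106 ] n 28 0 r 0.005269993245455808 ang -156.64739832515997
```

View pics/b4.png

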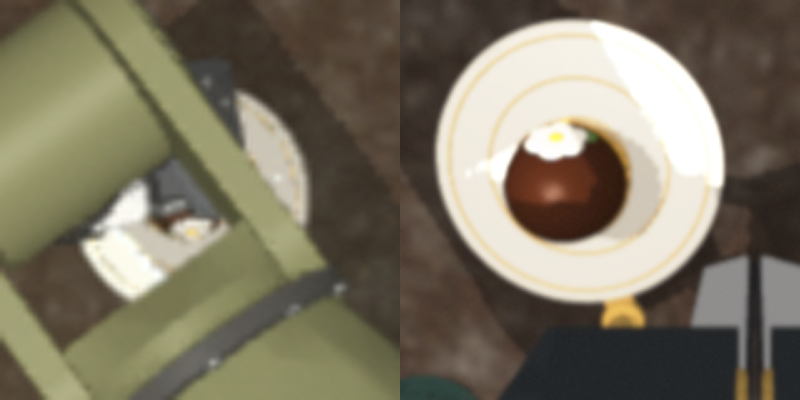

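All the estimates put the egg 2–3 mm off centre, already inside 6 mm, but one more light 2 mm tap will give more margin. After it I'll retreat the same way.

Call:
send_rows(
  rows=[
    [[0,0,-50,0],[0,0,-50,0],[0,-15,-30,0],[0,-15,0,0],[0.2,-4,0,0],[0.2,-2,0,0],[0.2,-2,0,0],[0.2,-2,0,0],[0,0,0,0],[0,0,0,0]],
  ],
)

```text
time_s: 5.75
ee_pos: [0.5253, 0.3771, 0.0656]
eef_rot: [0.399, 1.57, 0.55]
force: [0.6, 0.5, -0.5]
grip_width: 0.0007
```

Call:
send_rows(
  rows=[
    [[0,3,0,0],[0,22,0,0],[0,15,30,0],[0,0,50,0],[0,0,50,0],[0,0,0,0],[0,0,0,0]],
  ],
)

```text
time_s: 6.45
ee_pos: [0.5254, 0.4173, 0.1963]
eef_rot: [0.474, 1.569, 0.626]
force: [0.1, -0.3, -1.8]
grip_width: 0.0005
```

```bash
python3 m.py w5
python3 - <<'E'
import cv2
cv2.imwrite('pics/w5z.png',cv2.resize(cv2.imread('pics/w5.png')[120:280,180:340],(600,600),interpolation=2))
E
```

```text
6.45 [0.5254 0.4173 0.1963] [ 0.1303 -0.2914 -1.7984]
C [0.5306 0.3411] rms 0.0005408836312287042 | egg sil (243.95237731933594, 192.11309814453125) 25.13669776916504 [0.5306 0.3415] rel [-0.0582  0.3276] | cap [0.5299 0.3428] 0.12241956235461632 rel [-0.7394  1.6347]
flower [0.5142 0.3399 0.106 ] n 321 9 r 0.016410381702573414 ang -174.53654767273844
```

View pics/w5z.png

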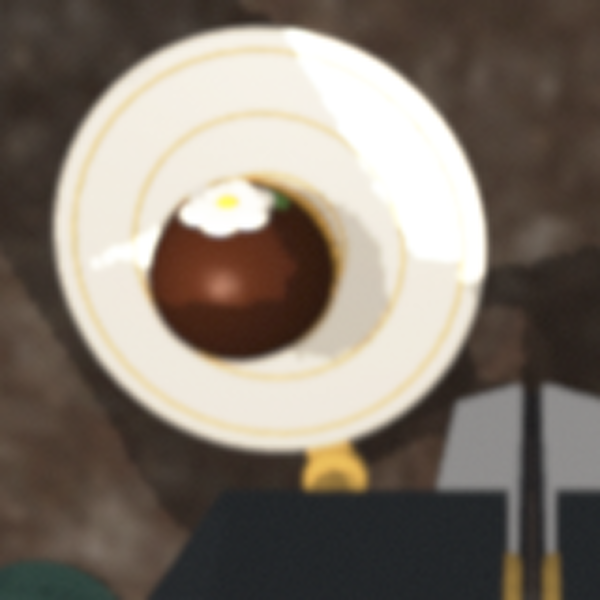

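The egg is now centred to about 1 mm. The flower's heart is at about (241,174) in the full image and the knob top at about (270,248).

Run:
```python
from h import *
z=np.load('pics/w5.npz');p=ctrl.camera_params('wrist');T=z['T'];C=np.array([.5306,.3411])
F=plane(p,T,240.8,174.1,.106)[:2]
for E in [(.5306,.3415),(.5299,.3428)]:
    a=F-np.array(E);print(a,np.hypot(*a),np.degrees(np.arctan2(a[1],a[0])))
k=plane(p,T,269.6,248,.070)[:2]-C;print('knob',k,np.hypot(*k),np.degrees(np.arctan2(k[1],k[0])))
```

```text
[-0.0208 -0.0003] 0.02082311267248495 -179.26516982590243
[-0.0201 -0.0016] 0.020182328903805714 -175.54679706389663
knob [0.063 0.03 ] 0.06973779044851675 25.44956793640291
```

Call:
send_rows(
  rows=[
    [[28,-25,0,0],[28,-25,0,0],[27,-26,0,0],[0,0,0,0],[0,0,-30,0],[0,0,-30,0],[0,0,-30,0],[0,0,-30,0],[0,0,-18,0],[0,0,0,0],[0,0,0,0]],
  ],
)

```text
time_s: 7.6
ee_pos: [0.6078, 0.3411, 0.0571]
eef_rot: [-2.86, 1.57, -2.708]
force: [-0.2, -0.5, -0.1]
grip_width: 0.0005
```

Run:
```python
from h import *
o=ctrl.get_obs();print(o['ee_pos'],o['force'],o['qpos'])
C=np.array([.5306,.3411]);t=np.arange(0,2.9,.07);q=C+.078*np.c_[np.cos(t),np.sin(t)]
print((np.diff(q,axis=0)*1e3).round(1).tolist())
im,d=ctrl.camera('scene');cv2.imwrite('pics/s6.png',cv2.resize(im[140:280,240:480,::-1],(800,467),interpolation=2))
```

```text
[0.6078 0.3411 0.0571] [-0.2036 -0.5376 -0.1312] [ 0.4589  0.7648  1.175   0.      1.203  -1.2634]
[[-0.2, 5.5], [-0.6, 5.4], [-1.0, 5.4], [-1.3, 5.3], [-1.7, 5.2], [-2.1, 5.1], [-2.4, 4.9], [-2.7, 4.7], [-3.1, 4.5], [-3.4, 4.3], [-3.7, 4.0], [-3.9, 3.8], [-4.2, 3.5], [-4.4, 3.2], [-4.6, 2.9], [-4.8, 2.5], [-5.0, 2.2], [-5.1, 1.9], [-5.3, 1.5], [-5.3, 1.1], [-5.4, 0.7], [-5.4, 0.4], [-5.5, -0.0], [-5.4, -0.4], [-5.4, -0.8], [-5.3, -1.2], [-5.2, -1.5], [-5.1, -1.9], [-5.0, -2.2], [-4.8, -2.6], [-4.6, -2.9], [-4.4, -3.2], [-4.2, -3.5], [-3.9, -3.8], [-3.6, -4.1], [-3.3, -4.3], [-3.0, -4.5], [-2.7, -4.7], [-2.4, -4.9], [-2.0, -5.1], [-1.6, -5.2]]
```

View pics/s6.png

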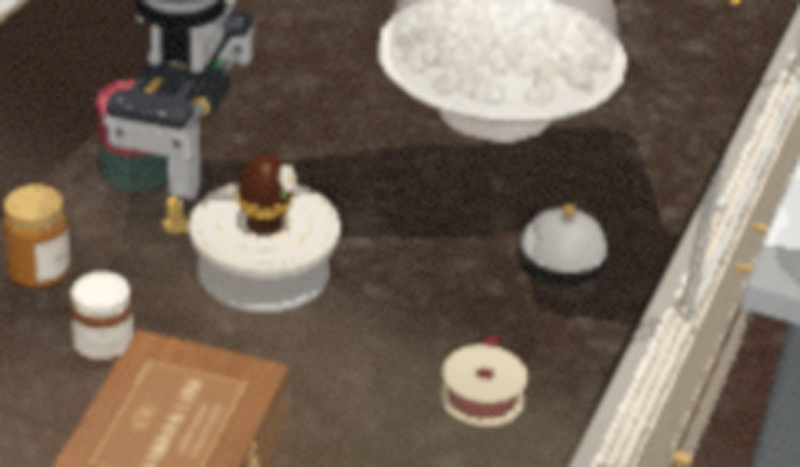

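The finger is on the right side of the knob, with a gap. Now I'll push counter-clockwise in small steps along the circle.

Call:
send_rows(
  rows=[
    [[0,4,0,0],[-0.5,5.5,0,0],[-1,5.5,0,0],[-1.5,5.5,0,0],[-1.5,5,0,0],[-2,5,0,0],[-2.5,5,0,0],[-2.5,4.5,0,0],[-3,4.5,0,0],[-3.5,4.5,0,0]],
  ],
)

```text
time_s: 8.65
ee_pos: [0.5901, 0.3902, 0.0575]
eef_rot: [0.26, 1.571, 0.411]
force: [0.4, -0.3, 0.7]
grip_width: 0.001
```

```bash
cat > s.py <<'E'
import sys
from h import *
o=ctrl.get_obs();C=np.array([.5306,.3411]);a=o['ee_pos'][:2]-C
print(o['ee_pos'],o['force'],'finger r',np.hypot(*a),'ang',np.arctan2(a[1],a[0]),np.degrees(np.arctan2(a[1],a[0])))
im,d=ctrl.camera('scene');cv2.imwrite(f'pics/{sys.argv[1]}.png',cv2.resize(im[140:280,240:480,::-1],(800,467),interpolation=2))
E
python3 s.py s7
```

```text
[0.5901 0.3902 0.0575] [ 0.3575 -0.2537  0.714 ] finger r 0.07714397417489856 ang 0.6905881191773641 39.56778461074047
```

View pics/s7.png

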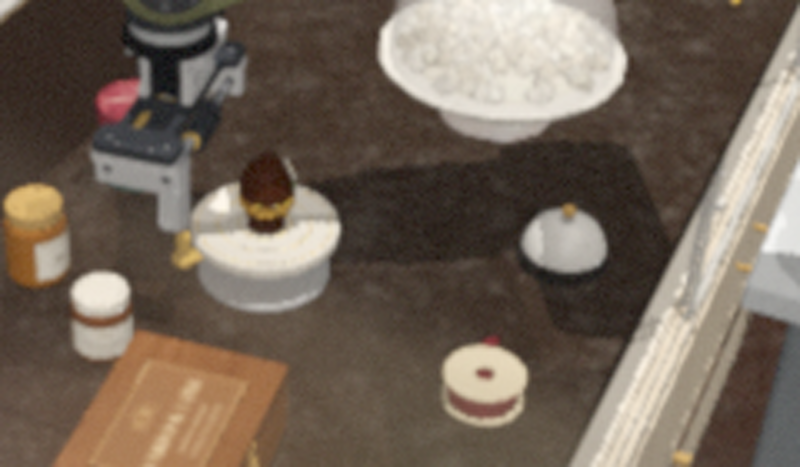

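Call:
send_rows(
  rows=[
    [[-3.5,4.5,0,0],[-3.5,4,0,0],[-4,4,0,0],[-4,3.5,0,0],[-4.5,3,0,0],[-4.5,3,0,0],[-5,2.5,0,0],[-5,2,0,0],[-5,2,0,0],[-5.5,1.5,0,0],[-5.5,1,0,0],[-5.5,0.5,0,0]],
  ],
)

```text
time_s: 9.9
ee_pos: [0.5343, 0.4214, 0.0575]
eef_rot: [-1.002, 1.571, -0.85]
force: [-0.0, -0.4, 0.5]
grip_width: 0.0008
```

```bash
python3 s.py s8
```

```text
[0.5343 0.4214 0.0575] [-0.0443 -0.3713  0.5223] finger r 0.0804051318696984 ang 1.5247667727975946 87.36270082308508
```

View pics/s8.png

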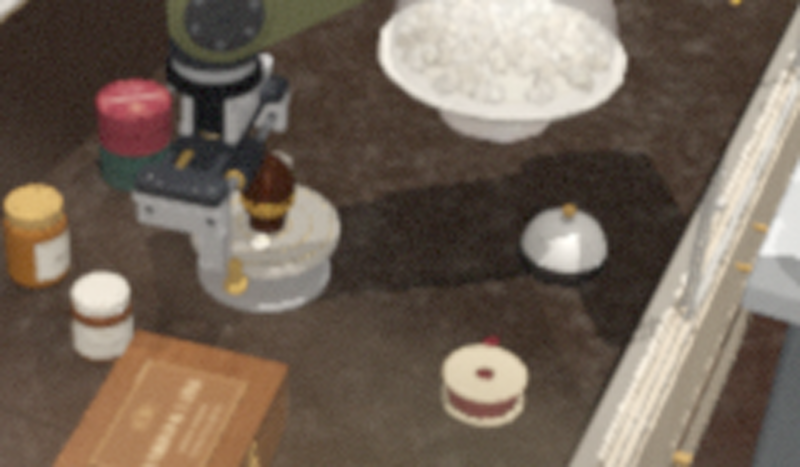

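The knob is being pushed round cleanly and the egg is standing. I'm continuing, with a small inward correction.

Call:
send_rows(
  rows=[
    [[-5.5,-0.5,0,0],[-5.5,-0.5,0,0],[-5.5,-1,0,0],[-5.5,-1.5,0,0],[-5,-2,0,0],[-5,-2,0,0],[-5,-2.5,0,0],[-4.5,-3,0,0],[-4.5,-3,0,0],[-4.5,-3.5,0,0]],
  ],
)

```text
time_s: 10.95
ee_pos: [0.484, 0.4016, 0.0575]
eef_rot: [-0.118, 1.571, 0.033]
force: [0.8, -0.3, -0.5]
grip_width: 0.0007
```

```bash
python3 s.py s9;python3 m.py w9
```

```text
[0.484  0.4016 0.0575] [ 0.8453 -0.3162 -0.5466] finger r 0.07636401677202366 ang 2.227486664213149 127.62558478108781
11.0 [0.4834 0.4012 0.0574] [0.4288 0.1244 0.4484]
C [0.5297 0.3421] rms 0.005335792179569247 | egg sil (237.0, 294.0) 112.769775390625 [0.5133 0.3592] rel [-16.395   17.1691] | cap [0.5221 0.3385] 0.12101991501577355 rel [-7.6027 -3.5562]
flower [0.4851 0.3794 0.106 ] n 363 1 r 0.03466196882382851 ang 144.44110297251981
```

View pics/s9.png

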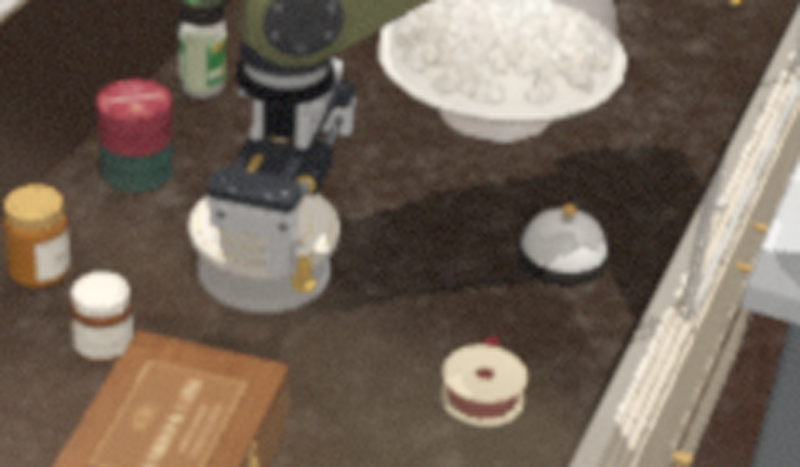

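View pics/w9.png

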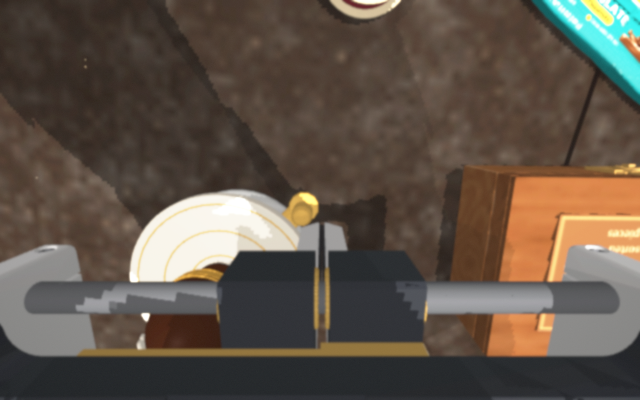

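Run:
```python
from h import *
z=np.load('pics/w9.npz');p=ctrl.camera_params('wrist');T=z['T'];C=np.array([.5306,.3411])
k=plane(p,T,305,204,.070)[:2]-C;print('knob',k,np.hypot(*k),np.degrees(np.arctan2(k[1],k[0])))
t=2.24+.07*np.arange(0,16);q=C+np.linspace(.076,.078,16)[:,None]*np.c_[np.cos(t),np.sin(t)]
print((np.diff(q,axis=0)*1e3).round(1).tolist())
```

```text
knob [-0.0697  0.0481] 0.08469764554504831 145.36768276825237
[[-4.1, -3.3], [-3.9, -3.6], [-3.6, -3.9], [-3.4, -4.2], [-3.1, -4.4], [-2.8, -4.6], [-2.4, -4.8], [-2.1, -5.0], [-1.8, -5.1], [-1.4, -5.2], [-1.0, -5.3], [-0.7, -5.4], [-0.3, -5.4], [0.1, -5.4], [0.5, -5.4]]
```

Call:
send_rows(
  rows=[
    [[-4.5,-3,0,0],[-4,-3.5,0,0],[-3.5,-4,0,0],[-3.5,-4,0,0],[-3,-4.5,0,0],[-3,-4.5,0,0],[-2.5,-5,0,0],[-2,-5,0,0],[-2,-5,0,0],[-1.5,-5,0,0],[-1,-3,0,0],[0,0,0,0]],
  ],
)

```text
time_s: 12.25
ee_pos: [0.4537, 0.355, 0.0575]
eef_rot: [-2.289, 1.571, -2.138]
force: [-0.4, -0.4, -0.9]
grip_width: 0.0007
```

```bash
python3 s.py s10
```

```text
[0.4537 0.355  0.0575] [-0.3803 -0.4044 -0.9082] finger r 0.0781137318818283 ang 2.9627886368010508 169.75528447801875
```

Call:
send_rows(
  rows=[
    [[-1,10,0,0],[0,10,20,0],[0,20,40,0],[0,10,40,0],[0,0,40,0],[0,0,0,0],[0,0,0,0]],
  ],
)

```text
time_s: 13.0
ee_pos: [0.4527, 0.4061, 0.1978]
eef_rot: [0.548, 1.57, 0.699]
force: [0.1, 0.2, -1.9]
grip_width: 0.0003
```

```bash
python3 s.py s11; python3 m.py w11
```

```text
[0.4527 0.4061 0.1978] [ 0.0823  0.2459 -1.891 ] finger r 0.10146762844076294 ang 2.4464124031491936 140.16910564890605
13.05 [0.4524 0.4056 0.1966] [ 0.1497 -0.212   0.008 ]
C [0.5298 0.3416] rms 0.003491795949591492 | egg sil (242.5, 260.5) 23.505416870117188 [0.5308 0.3348] rel [ 1.0562 -6.8426] | cap [0.5233 0.3259] 0.11562934417675819 rel [ -6.4832 -15.7358]
```

View pics/w11.png

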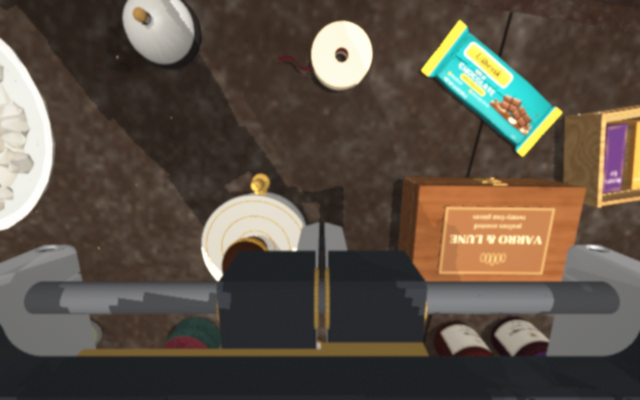

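View pics/s11.png

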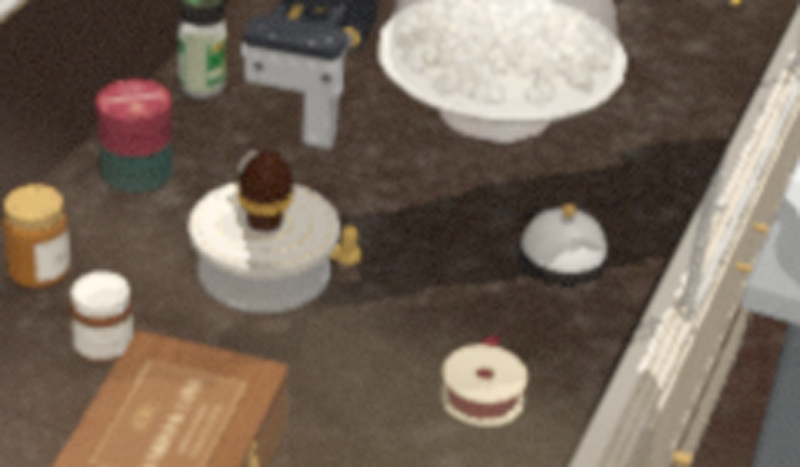

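Call:
send_rows(
  rows=[
    [[30,4,10,0],[35,4,10,0],[35,4,10,0],[0,0,0,0],[0,0,0,0]],
  ],
)

```text
time_s: 13.6
ee_pos: [0.5527, 0.4171, 0.2252]
eef_rot: [-2.718, 1.568, -2.568]
force: [-0.2, -0.1, -0.8]
grip_width: 0.0007
```

```bash
python3 m.py w12
python3 - <<'E'
from h import *
im=cv2.imread('pics/w12.png');cv2.imwrite('pics/w12z.png',cv2.resize(im[110:270,160:320],(640,600),interpolation=2))
z=np.load('pics/w11.npz');p=ctrl.camera_params('wrist')
k=plane(p,z['T'],260,181,.070)[:2]-np.array([.5306,.3411]);print('knob',k,np.hypot(*k),np.degrees(np.arctan2(k[1],k[0])))
E
```

```text
13.6 [0.5527 0.4171 0.2252] [-0.2408 -0.1394 -0.8302]
C [0.5308 0.3411] rms 0.0005831672542963643 | egg sil (249.48858642578125, 164.91444396972656) 23.862247467041016 [0.5338 0.3372] rel [ 2.9446 -3.8997] | cap [0.5315 0.3389] 0.1226996605492281 rel [ 0.6888 -2.2062]
flower [0.5485 0.3341 0.106 ] n 110 1 r 0.015043697719390639 ang -12.22531249255279
knob [-0.0833 -0.0002] 0.08328430132001143 -179.83173523665442
```

View pics/w12z.png

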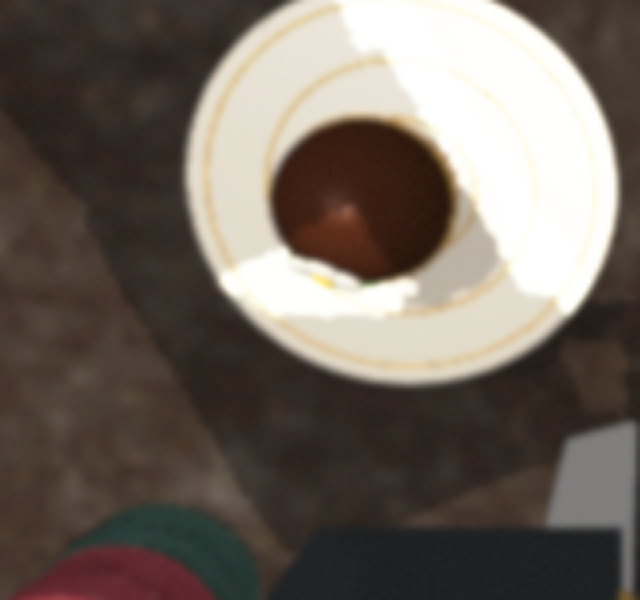

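Run:
```python
from h import *
z=np.load('pics/w12.npz');p=ctrl.camera_params('wrist');T=z['T'];C=np.array([.5308,.3411])
E=plane(p,T,250.3,163.3,.088)[:2];F=plane(p,T,240.5,184.7,.107)[:2]
print('E rel',(E-C)*1e3)
for e in (E,np.array([.5315,.3389])+[0,-.0005],(E+C)/2):
    a=F-e;print('F-E',a*1e3,np.hypot(*a),np.degrees(np.arctan2(a[1],a[0])))
# yellow centroid
im=z['im'];hsv=cv2.cvtColor(im,cv2.COLOR_RGB2HSV);m=(hsv[...,0]>15)&(hsv[...,0]<35)&(hsv[...,1]>90)&(hsv[...,2]>170)
m[:176]=0;m[195:]=0;m[:,:225]=0;m[:,260:]=0
v,u=np.nonzero(m);print(len(u),u.mean(),v.mean())
```

```text
E rel [ 1.1349 -3.1571]
F-E [20.6837 -3.5597] 0.020987770533174105 -9.764985279408258
F-E [21.1186 -4.0168] 0.02149721860787315 -10.769118775582937
F-E [21.2512 -5.1382] 0.021863507927391217 -13.592464994039464
6 240.5 184.5
```

Flower yaw is about −11° and the egg's offset is about 2 mm. One more gentle push of about 12° on the knob should finish it.

Call:
send_rows(
  rows=[
    [[-30,-4,-10,0],[-35,-4,-10,0],[-35,-4,-10,0],[0,0,0,0],[0,0,-40,0],[0,-10,-40,0],[0,-20,-40,0],[0,-10,-20,0],[0,0,0,0],[0,0,0,0]],
  ],
)

```text
time_s: 14.65
ee_pos: [0.453, 0.3659, 0.0585]
eef_rot: [0.516, 1.57, 0.667]
force: [0.4, -0.2, 0.4]
grip_width: 0.0006
```

```bash
python3 s.py s13
```

```text
[0.453  0.3659 0.0585] [ 0.4148 -0.1896  0.4407] finger r 0.0814574545712962 ang 2.8318042007850455 162.25042911240027
```

View pics/s13.png

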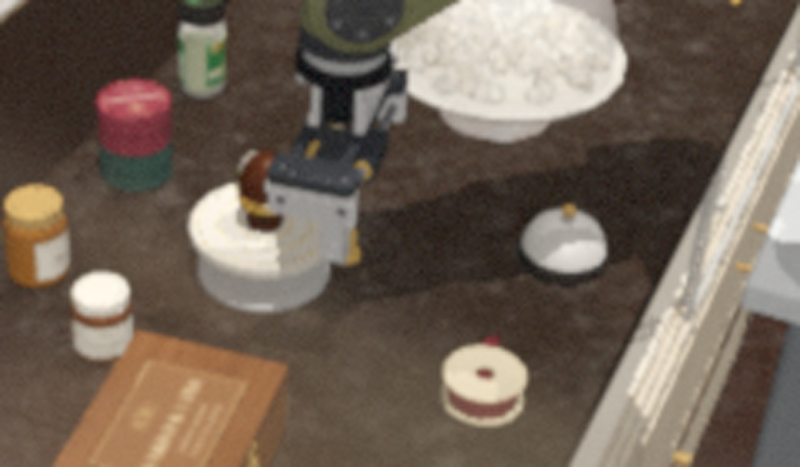

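Call:
send_rows(
  rows=[
    [[0,-4,0,0],[0,-4,0,0],[0,-4,0,0],[0,-4,0,0],[0,-4,0,0],[0,-4,0,0],[0,-4,0,0],[0,0,0,0],[0,0,0,0]],
  ],
)

```text
time_s: 15.6
ee_pos: [0.4528, 0.3373, 0.0574]
eef_rot: [-2.411, 1.571, -2.26]
force: [-0.1, -0.3, -0.5]
grip_width: 0.0007
```

Call:
send_rows(
  rows=[
    [[0,10,0,0],[0,15,20,0],[0,30,40,0],[0,20,40,0],[20,0,40,0],[40,0,15,0],[40,0,15,0],[0,0,0,0],[0,0,0,0],[0,0,0,0]],
  ],
)

```text
time_s: 16.6
ee_pos: [0.5518, 0.4129, 0.2267]
eef_rot: [-2.816, 1.569, -2.664]
force: [-0.3, -0.8, 0.3]
grip_width: 0.0009
```

```bash
python3 m.py w14;python3 s.py s14
python3 - <<'E'
from h import *
im=cv2.imread('pics/w14.png');cv2.imwrite('pics/w14z.png',cv2.resize(im[100:260,160:320],(640,600),interpolation=2))
E
```

```text
16.6 [0.5518 0.4129 0.2267] [-0.3047 -0.7826  0.3467]
C [0.5308 0.3411] rms 0.0006214116495810707 | egg sil (253.67138671875, 166.28045654296875) 23.439908981323242 [0.5341 0.3374] rel [ 3.3261 -3.6203] | cap [0.5323 0.3391] 0.1231236427453159 rel [ 1.5616 -1.9089]
flower [0.549  0.3373 0.106 ] n 110 7 r 0.014915687884011422 ang -0.43297374036754077
[0.5517 0.4129 0.227 ] [ 0.0717  0.3478 -1.0104] finger r 0.0747941128629889 ang 1.285008133828987 73.62554270838302
```

View pics/w14z.png

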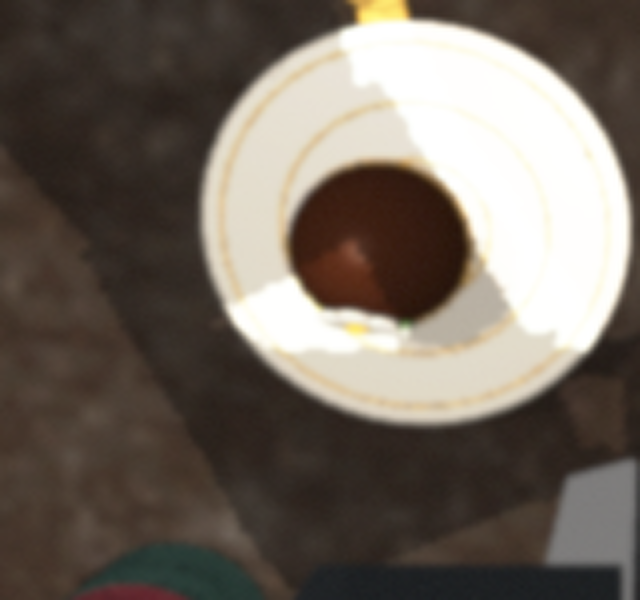

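View pics/s14.png

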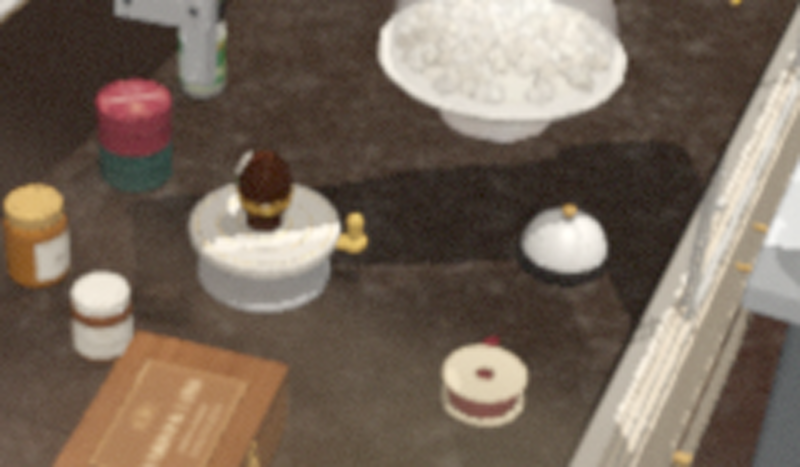

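The flower now points toward +x. I'll clear the arm from the top camera for an independent check.

Call:
send_rows(
  rows=[
    [[-35,20,10,0],[-40,30,0,0],[-40,30,0,0],[-40,30,0,0],[-40,30,0,0],[-40,20,0,0],[-40,0,0,0],[-40,0,0,0],[0,0,0,0],[0,0,0,0]],
  ],
)

```text
time_s: 17.7
ee_pos: [0.2368, 0.5724, 0.238]
eef_rot: [0.756, 1.57, 0.91]
force: [0.7, -0.3, 0.8]
grip_width: 0.0005
```

Run:
```python
from h import *
z=np.load('pics/w14.npz');p=ctrl.camera_params('wrist');T=z['T'];C=np.array([.5308,.3411])
E=plane(p,T,254.5,164.3,.088)[:2];F=plane(p,T,249.3,187.5,.107)[:2];print('E rel',(E-C)*1e3)
for e in (E,(E+C)/2,C):
    a=F-e;print('F-E',a*1e3,np.degrees(np.arctan2(a[1],a[0])))
o=ctrl.get_obs();print(o['time_s'],o['ee_pos'])
im,d=ctrl.camera('top');p=ctrl.camera_params('top');np.savez('pics/t15.npz',im=im,d=d)
measure(im,d,p,p['cam_to_world'])
cv2.imwrite('pics/t15.png',cv2.resize(im[150:230,288:368,::-1],(560,560),interpolation=2))
```

```text
E rel [ 1.0391 -2.997 ]
F-E [21.9371  1.062 ] 2.7716845336296454
F-E [22.4566 -0.4365] -1.1134748280817077
F-E [22.9761 -1.935 ] -4.813915282638943
17.7 [0.2368 0.5724 0.238 ]
C [0.5325 0.3399] rms 0.00042413759328556433 | egg sil (328.8561706542969, 187.15753173828125) 9.228800773620605 [0.5347 0.3375] rel [ 2.1392 -2.3538] | cap [0.5343 0.3386] 0.1268149054518708 rel [ 1.7208 -1.2277]
flower [0.5451 0.3417 0.106 ] n 37 0 r 0.011222308779009028 ang 21.70161446966762
```

View pics/t15.png

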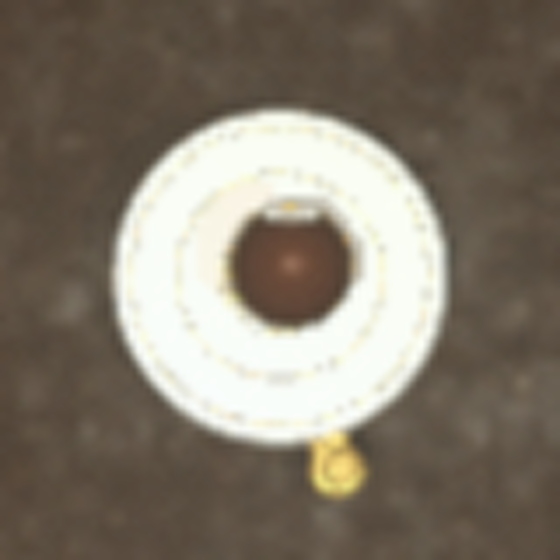

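The top view shows the flower at (290,208), straight above the egg's centre at (291,267). The estimates agree on roughly 2–3 mm of offset, and nothing else was touched, so I'm handing in.

Run:
```python
from station import ctrl
print(ctrl.get_obs()['force']);print(ctrl.hand_in())
```

```text
[0.02942982 0.65851976 0.14870262]
the job is handed in; nothing more can be done
None
```

I pushed the egg to the middle of the platter with slow fingertip pushes, then pushed the knob about 175° counter-clockwise so the flower faces the customers. The arm was clear of everything when I handed in at about 18 s; no verdict came back.

**Final checks:**
- **Centring:** the egg is about 2–3 mm from the platter's centre, against the 6 mm limit. The wrist camera gave 3.2 mm and the top camera 2.1–3.2 mm. One automatic outline fit read 4.9 mm because the sunlit patch and the flower merged with the egg's outline.
- **Flower direction:** it points within about 5° of straight across the counter, against the 17° limit. The automatic flower mask on the top camera disagreed at 22°. It picked up bright platter, and by eye in the same picture the flower sits straight ahead, so I discarded that reading.
- **Egg upright and other things:** the egg was standing upright in every picture. The bell, reel and jar looked unmoved, though I judged that by eye and did not measure it.

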